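# Open the stethoscope dryer's air damper one turn and start its fan

## Robot

A 6-joint arm with a two-finger parallel gripper is mounted at the origin on the work surface. World frame = base frame: x ahead of the robot, y to its left, z up, the work surface at z = 0. Lengths are in m, angles in rad, forces in N, time in s.
With the tool pointing down it reaches from about 0.35 to 0.975 m from the base axis. Payload 4.9 kg.
Tool frame: the origin (TCP) lies at the very end of the fingers, on their centre line; the grasp point (between the pads) lies 19 mm behind it; z points along the fingers, y is the line along which they close (so a half turn about z gives the same grasp; the last joint's range is limited). The gripper opens to 85 mm and grips with 20 to 120 N. Pads are 22 mm wide; open, the fingers measure 114 mm over their backs; the gripper's body (76 mm by 85 mm) begins 54 mm behind the grasp point. The pads swing forward as they close: fully open they stand 13 mm farther back than shut.
Start: joints at [-1.417, 0.053, 1.613, -0, 1.476, -0.119], TCP at [0.168, -0.602, 0.231] pointing down, gripper open.
Joint ranges: [-3.01, 3.01], [-1.01, 2.22], [0.06, 2.58], [-1.02, 4.17], [0.09, 2.62], [-3.14, 3.14]. Speed limits (rad/s): [2.57, 2.57, 3.14, 3.14, 3.14, 3.14].

## Interface

Orientations are given as a rotation vector (axis times angle).
In Python, from station import * gives the robot as it stands.
- The arm moves only by the shell command python3 -m crank 'ROWS' [OPENING] [FORCE]. ROWS is JSON, a list of rows, each an object with "offset": the shift along the tool's x, y, z in m, a list of three; "twist": the turn, a rotation vector about the tool's x, y, z in degrees, a list of three. In form: [{"offset": [x, y, z], "twist": [rx, ry, rz]}, ...]. A call has 1 to 20 rows; each row is the pose to reach, as a shift and turn from the pose commanded when the call began, along the tool's axes at that moment; what a row does not reach only later rows make up. A row lasts 1/8 s, in which the tool goes at most 62.5 mm and 10.7 degrees, less where a joint would pass 70% of its speed; a pose out of reach is approached as far as the arm can. A call with a gripper value outside its range is refused whole. OPENING is the opening, from 0 (shut) to 1 (fully open), set as the call begins (- or left out, the last holds). The fingers move at their own pace and stop on an object; FORCE is the grip in N (left out, the last holds). Time passes only in rows, so rows that repeat a pose let the fingers close. It gives the time, the measured TCP pose, the force, the opening and the grip force at its end, in the units of the state.
- get_obs(): the state, without advancing time (a new reading comes with each control period).
- get_image(name): name is "scene" or "top"; returns the picture (384x512x3 uint8, red, green, blue); there is no depth.
- get_calibration(name): a dict with "intrinsics" (3x3 intrinsics, pixels), "world_from_camera" (4x4, takes a point from camera to world coordinates). Camera axes: x right, y up, looking along -z (the intrinsics and any distortion apply to the point x, -y, -z); pixel columns grow to the right and rows downward; lengths in m; the calibration is good to about 2 mm. A picture is of the moment at which its call begins. get_calibration takes no time and is no camera call.
- finish_job(): hands the job in; it is judged then, once.
Trained networks look in the newest picture that a camera, given by its name, has taken for a name from the list of things; names that differ only in an ending like _2 or _b are one class to them, and where a whole thing is asked for, a point or a joint stands for the part that bears it (a point fixed in the world has none). Each returns a list of dicts, best first, with "confidence" (0 to 1); they miss things now and then, are a little off and sometimes report something else, mostly with a low value. They report only what shows in the picture. A call takes as long as a camera call.
- cut_out(query, camera): "region" (384x512 bool, what is visible of it) and "rect" ([centre column, centre row, width, height] in pixels, round what is visible of it).
The state is a dict: "t": time; "q": joint angles; "dq": joint speeds; "effort": joint torques, N m; "tool_pos": TCP position; "tool_rot": TCP orientation; "contact_force": force on the tool from outside, world axes, zero at the start; "wrist_torque": the same for the moment, N m; "opening": finger opening in m; "grip_force": force on a finger pad.
Only numpy, scipy, OpenCV 4.12 (cv2) and the standard library are available. Lean on these libraries where they do the work, as an engineer would, in place of code of your own. Each camera call takes 0.05 s, during which the arm holds its last target. There are 200 camera calls.

## Task

Start the chestpiece dryer: push the damper's hand wheel round by the black handle on its spoke, anticlockwise seen from above, through exactly one full turn so that the handle comes back to where it began, and then push the black toggle on the steel panel fully down to switch the drying fan on. Do it all by pushing with the fingertips or the outside of the fingers, gripping nothing, and leave everything else on the counter and on the dryer where it stands.

Things in the scene. Friction and masses are not known exactly. Their poses are not given: they have to be found in the camera images.
- wheel (a joint): The damper's chrome hand wheel, 136 mm across, three spokes, vertical axis, on top of the dryer. Value in rad: 0 at the start (shut against its stop, cannot go clockwise), growing anticlockwise seen from above; one full turn is 6.283, the thread ends at 18.85. Stiff screw valve: the handle needs about 4 N sideways, and the wheel stays where it is left, without coasting.
- wheel_hub (a point): Point on the wheel's vertical axis, level with the top of the rim. The hub is 34 mm across, its top 7 mm above this point; the brass spindle end stands 15 mm above this point and rises 6 mm per turn.
- wheel_handle (a point): Centre of the black handle, an upright revolving grip 24 mm in diameter, 58 mm tall, on the rim at the end of one spoke, 62 mm from the wheel's axis. Point on the grip's axis, 29 mm below its top, 31 mm above the top of the rim. Starts in any direction from the hub and goes round with the wheel. Nothing else rises above the rim near it but hub and spindle.
- dryer: Fixed stainless dryer box, 240 x 420 x 110 mm (x, y, z), origin under its middle; the hand wheel stands on its -y end, 105 mm from the middle, the drying grille is on its +y half; a duct stub 90 mm in diameter sticks out 56 mm at its -y end.
- toggle (a joint): The fan's toggle on the steel panel. Value in rad: 0 is up (off, leaning 25 degrees above level), 0.88 is fully down against its stop (on, 25 degrees below level). It is stiff, without a spring: about 3 to 4 N down on its end moves it, all the way, and it stays where it is left.
- toggle_tip (a point): Centre of the toggle's thick end: a chunky black tapered bat 56 mm long and 24 mm thick at the end, sticking out from the panel. The point is 47 mm from the pivot, 9 mm short of the bat's end; it drops 40 mm from off to on, on an arc about the pivot.
- toggle_pivot (a point): The toggle's pivot, 6 mm in front of the steel panel's face, 150 mm above the counter. Panel 150 x 115 mm, facing -y, turned up to 7 degrees with its wall (this point's x runs along the wall, y into it). The cream wall is 300 mm long, 30 mm thick, its top 45 mm above the pivot. A round nut 28 mm across surrounds the pivot.
- chestpiece: Bystander, loose: rose-pink stethoscope chestpiece, 46 mm across, 29 mm tall, stem along its x, lying on the dryer's grille. Origin: centre of its underside.
- bell: Bystander, loose: chrome paediatric bell, 34 mm across, 22 mm tall, stem along its x, lying on the dryer's grille. Origin: centre of its underside.
- dish_lower: Bystander, loose: lower one of two nested stainless kidney dishes, 200 x 110 x 40 mm, long side along its y. Origin: under its middle.
- dish_upper: Bystander, loose: upper kidney dish, same size, nested 9 mm higher in the lower one. Origin: under its middle.
- wipes: Bystander, loose: white wipes canister, 96 mm across, 170 mm tall. Origin: centre of its underside.
- sanitiser: Bystander, loose: hand sanitiser bottle, 60 mm across, 150 mm tall. Origin: centre of its underside.
- eartip_jar: Bystander, loose: glass jar of ear tips, 68 mm across, 75 mm tall. Origin: centre of its underside.

How it is judged:
By the outcome, as a careful person would: the job done as asked, in the order asked, and still so for the second after the job is handed in, with the robot touching nothing.
It also fails if it takes over 62 s, if anything falls off the work surface, if the arm or the gripper's body presses on something with over 40 N, if the wrist force passes 120 N, or if a joint passes its speed limit or range.

## Working session

There is one attempt and no reset: what is moved stays moved. The work goes in short steps, Python scripts to look and compute and a shell command to move; the robot and the scene stay as the last step left them, time stands still between calls to the robot, and variables do not carry over. Pictures are saved under pics/ and viewed, at most 10 in all, crops included, and the job is handed in when it is done.

```bash
mkdir -p pics; ls; cat > h.py <<'E'
from station import *
import numpy as np, cv2
from scipy.spatial.transform import Rotation as R
def cal(n):
    c=get_calibration(n); return np.array(c["intrinsics"]),np.array(c["world_from_camera"]),c
def ray(n,uv):
    K,T,_=cal(n); d=np.linalg.inv(K)@[uv[0],uv[1],1]; d=np.array([d[0],-d[1],-d[2]])
    d=T[:3,:3]@d; return T[:3,3],d/np.linalg.norm(d)
def tri(a,b):
    (p,d),(q,e)=ray('scene',a),ray('top',b)
    s=np.linalg.lstsq(np.c_[d,-e],q-p,rcond=None)[0]
    x,y=p+s[0]*d,q+s[1]*e; return (x+y)/2,np.linalg.norm(x-y)
def atz(n,uv,z):
    p,d=ray(n,uv); return p+d*(z-p[2])/d[2]
def proj(n,P):
    K,T,_=cal(n); c=np.linalg.inv(T)@np.r_[P,1]; u=K@[c[0],-c[1],-c[2]]; return u[:2]/u[2]
E
python3 - <<'E'
from h import *
ims={}
for n in('scene','top'):
    im=get_image(n); cv2.imwrite(f'pics/{n}0.png',im[...,::-1]); print(n,{k:(np.round(v,3).tolist() if not isinstance(v,str) else v) for k,v in get_calibration(n).items()})
    for q in('wheel_handle','wheel_hub','wheel','toggle_tip','toggle_pivot','toggle','dryer','wipes','sanitiser','eartip_jar','chestpiece','bell','dish_upper'):
        try:
            r=cut_out(q,n); print(n,q,[(round(x['confidence'],2),np.round(x['rect']).tolist()) for x in r[:2]])
        except Exception as e: print(q,e)
print(get_obs())
E
```

```text
pics
scene {'intrinsics': [[417.674, 0.0, 257.156], [0.0, 417.674, 193.455], [0.0, 0.0, 1.0]], 'world_from_camera': [[0.584, -0.498, 0.641, 1.337], [0.812, 0.356, -0.463, -0.629], [0.002, 0.791, 0.612, 0.936], [0.0, 0.0, 0.0, 1.0]]}
scene wheel_handle [(0.82, [248.0, 207.0, 46.0, 45.0])]
scene wheel_hub [(0.73, [253.0, 208.0, 45.0, 43.0])]
scene wheel [(0.71, [250.0, 206.0, 44.0, 44.0]), (0.28, [342.0, 147.0, 14.0, 2.0])]
scene toggle_tip [(0.58, [344.0, 144.0, 15.0, 6.0]), (0.4, [103.0, 275.0, 55.0, 17.0])]
scene toggle_pivot [(0.93, [356.0, 155.0, 72.0, 84.0])]
scene toggle [(0.5, [344.0, 143.0, 11.0, 10.0])]
scene dryer [(0.84, [271.0, 232.0, 149.0, 119.0])]
scene wipes [(0.86, [149.0, 283.0, 50.0, 67.0])]
scene sanitiser [(0.83, [290.0, 142.0, 22.0, 36.0])]
scene eartip_jar [(0.8, [373.0, 211.0, 19.0, 28.0])]
scene chestpiece [(0.7, [292.0, 177.0, 11.0, 15.0])]
scene bell []
scene dish_upper [(0.96, [106.0, 254.0, 73.0, 38.0])]
top {'intrinsics': [[416.757, 0.0, 258.6], [0.0, 416.757, 191.877], [0.0, 0.0, 1.0]], 'world_from_camera': [[0.092, 0.973, -0.212, 0.213], [-0.996, 0.09, 
[... 695 characters left out ...]
 [396.0, 240.0, 64.0, 40.0])]
{'t': 1.4, 'q': array([-1.41700969e+00,  5.27003689e-02,  1.61290139e+00,  5.08763255e-06,
        1.47592938e+00, -1.18997947e-01]), 'dq': array([-0.00098949, -0.00150196, -0.00088137,  0.00061502,  0.00198701,
        0.00016216]), 'effort': array([-4.59521580e-04, -3.93674254e+01, -3.70453012e+01, -1.22687366e-04,
        5.35574145e-04, -1.41982920e-05]), 'tool_pos': array([ 0.16838688, -0.60188981,  0.23130251]), 'tool_rot': array([3.11235589e+00, 4.27152630e-01, 9.63493404e-06]), 'contact_force': array([-0.23594556,  0.3245045 ,  0.17777682]), 'wrist_torque': array([ 0.0231686 , -0.01801078, -0.03893575]), 'grip_force': 0.0, 'opening': 0.08531308882767785}
```

```bash
python3 - <<'E'
import cv2,numpy as np
s=cv2.imread('pics/scene0.png');t=cv2.imread('pics/top0.png')
a=cv2.resize(s[90:290,190:410],None,fx=2.7,fy=2.7,interpolation=cv2.INTER_CUBIC)
cv2.imwrite('pics/a.png',a)
cv2.imwrite('pics/b.png',cv2.resize(t[100:300,80:340],None,fx=3,fy=3,interpolation=cv2.INTER_CUBIC))
E
```

```text
(no output)
```

View pics/a.png

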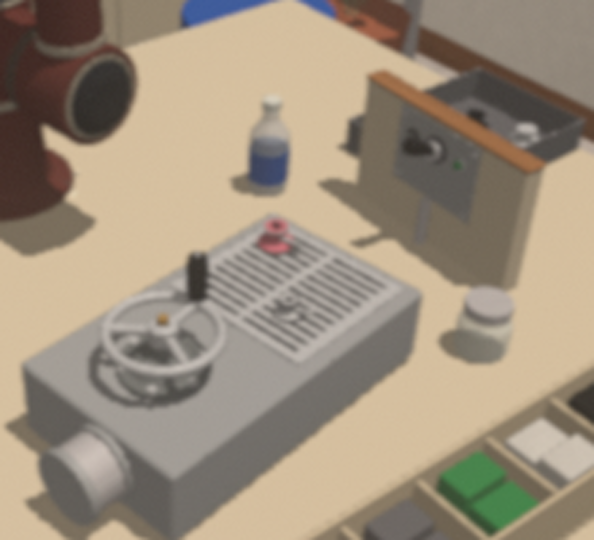

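View pics/b.png

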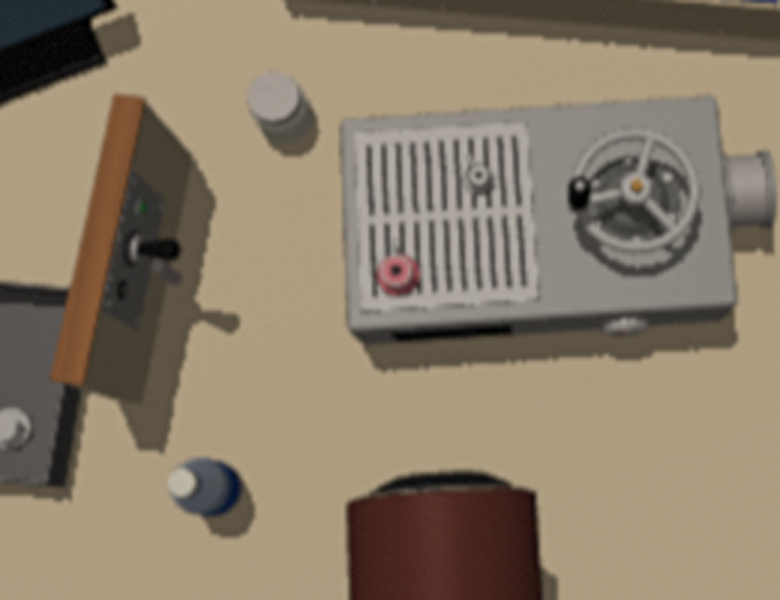

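View pics/scene0.png

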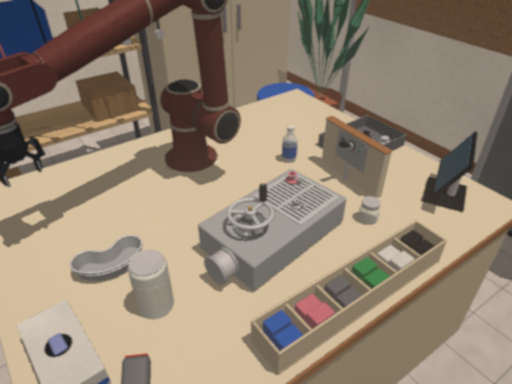

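```bash
python3 - <<'E'
from h import *
A=lambda u,v:((u+.5)/2.7-.5+190,(v+.5)/2.7-.5+90)
B=lambda u,v:((u+.5)/3-.5+80,(v+.5)/3-.5+100)
for n,a,b in [('spindle',(162,319),(637,185)),('handletop',(197,256),(579,181)),('handlebot',(200,297),(578,203)),('togend',(409,145),(170,249)),('pivot',(432,150),(133,247)),('walltopL',(372,75),(69,380)),('walltopR',(541,168),(129,97)),('dryTL',(276,212),(349,326)),('dryTR',(420,296),(342,122)),('dryBL',(25,366),(735,305)),('dryBR',(176,475),(716,99)),('pink',(276,233),(397,273)),('rimL',(104,332),(637,246)),('jar',(488,303),(272,96)),('sanit',(271,103),(183,482))]:
    p,e=tri(A(*a),B(*b)); print(n,p.round(4),round(e,4))
for z in(.11,): print([atz('scene',A(*a),z).round(3) for a in[(276,212),(420,296),(25,366),(176,475)]],[atz('top',B(*a),z).round(3) for a in[(349,326),(342,122),(735,305),(716,99)]])
# rim ellipse top: points on outer edge
for pts,n in(([(637,130),(637,246),(575,190),(698,188)],'top'),):
    print([atz(n,B(*p),.17).round(4) for p in pts])
o=get_obs();print(R.from_rotvec(o['tool_rot']).as_matrix().round(3))
E
```

```text
spindle [ 0.5878 -0.1138  0.1809] 0.0007
handletop [ 0.5715 -0.0549  0.2281] 0.004
handlebot [ 0.5679 -0.0526  0.1685] 0.0045
togend [0.4772 0.3579 0.1739] 0.002
pivot [0.4798 0.4031 0.1521] 0.0038
walltopL [0.3311 0.4293 0.1927] 0.0054
walltopR [0.6326 0.4224 0.1929] 0.0051
dryTL [0.4258 0.1772 0.1106] 0.0019
dryTR [0.6536 0.2133 0.1028] 0.0016
dryBL [ 0.4882 -0.2311  0.103 ] 0.0035
dryBR [ 0.7187 -0.1941  0.109 ] 0.0074
pink [0.4833 0.1296 0.1304] 0.0002
rimL [ 0.5282 -0.1336  0.1342] 0.0284
jar [0.6869 0.3023 0.0725] 0.0028
sanit [0.245  0.317  0.1448] 0.0019
[array([0.425, 0.179, 0.11 ]), array([0.659, 0.205, 0.11 ]), array([ 0.496, -0.233,  0.11 ]), array([ 0.721, -0.191,  0.11 ])] [array([0.425, 0.176, 0.11 ]), array([0.652, 0.213, 0.11 ]), array([ 0.486, -0.232,  0.11 ]), array([ 0.716, -0.197,  0.11 ])]
[array([ 0.6513, -0.1096,  0.17  ]), array([ 0.5261, -0.119 ,  0.17  ]), array([ 0.58  , -0.0502,  0.17  ]), array([ 0.5939, -0.1776,  0.17  ])]
[[ 0.963  0.269  0.   ]
 [ 0.269 -0.963 -0.   ]
 [-0.     0.    -1.   ]]
```

```bash
python3 -m crank '[{"offset":[0.02,-0.015,-0.05],"twist":[0,0,-1.2]},{"offset":[0.06,-0.045,-0.05],"twist":[0,0,-1.2]},{"offset":[0.10,-0.075,-0.05],"twist":[0,0,-1.2]},{"offset":[0.14,-0.105,-0.05],"twist":[0,0,-1.2]},{"offset":[0.18,-0.135,-0.05],"twist":[0,0,-1.2]},{"offset":[0.22,-0.165,-0.05],"twist":[0,0,-1.2]},{"offset":[0.26,-0.195,-0.05],"twist":[0,0,-1.2]},{"offset":[0.30,-0.225,-0.05],"twist":[0,0,-1.2]},{"offset":[0.34,-0.255,-0.05],"twist":[0,0,-1.2]},{"offset":[0.38,-0.285,-0.05],"twist":[0,0,-1.2]},{"offset":[0.42,-0.315,-0.05],"twist":[0,0,-1.2]},{"offset":[0.46,-0.345,-0.05],"twist":[0,0,-1.2]},{"offset":[0.50,-0.375,-0.05],"twist":[0,0,-1.2]},{"offset":[0.54,-0.40,-0.05],"twist":[0,0,-1.2]},{"offset":[0.569,-0.42,-0.05],"twist":[0,0,-1.2]},{"offset":[0.569,-0.42,-0.05],"twist":[0,0,-1.2]},{"offset":[0.569,-0.42,-0.05],"twist":[0,0,-1.2]}]' 0 20
python3 - <<'E'
from h import *
o=get_obs();print(o['tool_pos'],o['q'],o['opening'],R.from_rotvec(o['tool_rot']).as_matrix().round(3).tolist())
E
```

```text
t: 3.52
tool_pos: [0.6029, -0.0445, 0.2812]
tool_rot: [3.107, 0.46, -0.001]
contact_force: [-0.0, -0.5, -1.1]
opening: -0.0001
grip_force: 0.0
[ 0.60287591 -0.04446413  0.28120799] [-1.96446264e-01 -2.00297995e-02  1.60380335e+00 -4.88342710e-04
  1.55820353e+00  1.08064105e+00] -0.00013772525176252936 [[0.957, 0.29, -0.0], [0.29, -0.957, -0.0], [-0.001, 0.0, -1.0]]
```

```bash
python3 -m crank '[{"offset":[0,0,0.04],"twist":[0,0,0]},{"offset":[0,0,0.07],"twist":[0,0,0]},{"offset":[0,0,0.086],"twist":[0,0,0]},{"offset":[0,0,0.086],"twist":[0,0,0]}]'
python3 - <<'E'
from h import *
s=get_image('scene')[...,::-1];t=get_image('top')[...,::-1]
a=cv2.resize(s[150:260,200:320],(480,440),interpolation=cv2.INTER_CUBIC);b=cv2.resize(t[120:210,240:330],(440,440),interpolation=cv2.INTER_CUBIC)
cv2.imwrite('pics/c.png',cv2.resize(np.hstack([a,b]),(800,383)))
E
```

```text
t: 4.03
tool_pos: [0.6022, -0.0447, 0.1942]
tool_rot: [-3.107, -0.458, 0.003]
contact_force: [0.2, 0.6, -0.4]
opening: 0.0
grip_force: 0.0
```

View pics/c.png

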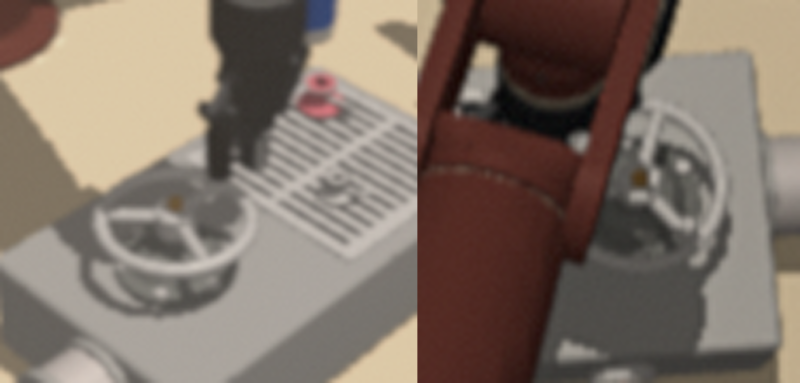

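```bash
python3 -m crank '[{"offset":[-0.004,0,0],"twist":[0,0,0]},{"offset":[-0.008,0,0],"twist":[0,0,0]},{"offset":[-0.008,0,0],"twist":[0,0,0]}]'; for i in 1; do python3 -m crank '[{"offset":[-0.002,0,0],"twist":[0,0,0]},{"offset":[-0.002,0,0],"twist":[0,0,0]}]'; done;  python3 -m crank '[{"offset":[-0.001,0,0],"twist":[0,0,0]},{"offset":[-0.001,0,0],"twist":[0,0,0]}]'; python3 -m crank '[{"offset":[-0.001,0,0],"twist":[0,0,0]},{"offset":[-0.001,0,0],"twist":[0,0,0]}]'
```

```text
t: 4.5
tool_pos: [0.5955, -0.0465, 0.1959]
tool_rot: [3.107, 0.46, 0.001]
contact_force: [0.2, 0.5, -0.9]
opening: -0.0002
grip_force: 0.0
t: 4.75
tool_pos: [0.5935, -0.047, 0.1953]
tool_rot: [-3.108, -0.46, 0.0]
contact_force: [-0.3, 0.2, 0.5]
opening: -0.0001
grip_force: 0.0
t: 5.0
tool_pos: [0.5926, -0.0473, 0.1952]
tool_rot: [-3.108, -0.46, 0.0]
contact_force: [0.2, -0.6, 0.1]
opening: 0.0
grip_force: 0.0
t: 5.25
tool_pos: [0.5917, -0.0476, 0.1953]
tool_rot: [3.108, 0.46, -0.0]
contact_force: [-0.1, 0.2, 0.3]
opening: -0.0001
grip_force: 0.0
```

```bash
python3 -m crank '[{"offset":[-0.001,0,0],"twist":[0,0,0]},{"offset":[-0.001,0,0],"twist":[0,0,0]}]' | head -4;  python3 -m crank '[{"offset":[-0.001,0,0],"twist":[0,0,0]},{"offset":[-0.001,0,0],"twist":[0,0,0]}]'| head -4; python3 -m crank '[{"offset":[-0.001,0,0],"twist":[0,0,0]},{"offset":[-0.001,0,0],"twist":[0,0,0]}]'| head -4
```

```text
t: 5.5
tool_pos: [0.5909, -0.0478, 0.1954]
tool_rot: [-3.108, -0.46, -0.001]
contact_force: [2.0, 0.5, -0.6]
t: 5.75
tool_pos: [0.5902, -0.048, 0.1954]
tool_rot: [-3.108, -0.46, -0.002]
contact_force: [3.0, 1.8, -2.4]
t: 6.0
tool_pos: [0.5889, -0.0484, 0.1954]
tool_rot: [-3.108, -0.46, -0.001]
contact_force: [3.6, 1.7, -0.6]
```

```bash
python3 - <<'E'
from h import *
H=np.array([-.020,.0625])
for d in range(9,100,9):
    a=np.radians(d);c,s=np.cos(a),np.sin(a);print(d,(H-np.array([[c,s],[-s,c]])@H).round(4))
E
```

```text
9 [-0.01   -0.0024]
18 [-0.0203 -0.0031]
27 [-0.0306 -0.0023]
36 [-0.0406  0.0002]
45 [-0.0501  0.0042]
54 [-0.0588  0.0096]
63 [-0.0666  0.0163]
72 [-0.0733  0.0242]
81 [-0.0786  0.033 ]
90 [-0.0825  0.0425]
99 [-0.0849  0.0525]
```

```bash
python3 -m crank '[{"offset":[-0.01,-0.0024,0],"twist":[0,0,-9]},{"offset":[-0.0203,-0.0031,0],"twist":[0,0,-18]},{"offset":[-0.0306,-0.0023,0],"twist":[0,0,-27]},{"offset":[-0.0406,0.0002,0],"twist":[0,0,-36]},{"offset":[-0.0501,0.0042,0],"twist":[0,0,-45]},{"offset":[-0.0588,0.0096,0],"twist":[0,0,-54]},{"offset":[-0.0666,0.0163,0],"twist":[0,0,-63]},{"offset":[-0.0733,0.0242,0],"twist":[0,0,-72]},{"offset":[-0.0786,0.033,0],"twist":[0,0,-81]},{"offset":[-0.0825,0.0425,0],"twist":[0,0,-90]},{"offset":[-0.0825,0.0425,0],"twist":[0,0,-90]}]'
python3 - <<'E'
from h import *
o=get_obs();m=R.from_rotvec(o['tool_rot']).as_matrix();print(m.round(3).tolist(),o['q'].round(2))
d=np.array([.588,-.114,0])-o['tool_pos'];print((m.T@d).round(4))
E
```

```text
t: 7.38
tool_pos: [0.5215, -0.1134, 0.1953]
tool_rot: [-1.875, -2.519, 0.002]
contact_force: [0.4, 1.3, -0.1]
opening: 0.0002
grip_force: 0.1
[[-0.287, 0.958, -0.002], [0.958, 0.287, -0.0], [0.0, -0.002, -1.0]] [-0.35 -0.14  1.86 -0.    1.42 -0.64]
[-0.0197  0.0639  0.1952]
```

```bash
python3 -m crank '[{"offset":[-0.01,-0.0024,0],"twist":[0,0,-9]},{"offset":[-0.0203,-0.0031,0],"twist":[0,0,-18]},{"offset":[-0.0306,-0.0023,0],"twist":[0,0,-27]},{"offset":[-0.0406,0.0002,0],"twist":[0,0,-36]},{"offset":[-0.0501,0.0042,0],"twist":[0,0,-45]},{"offset":[-0.0588,0.0096,0],"twist":[0,0,-54]},{"offset":[-0.0666,0.0163,0],"twist":[0,0,-63]},{"offset":[-0.0733,0.0242,0],"twist":[0,0,-72]},{"offset":[-0.0786,0.033,0],"twist":[0,0,-81]},{"offset":[-0.0825,0.0425,0],"twist":[0,0,-90]},{"offset":[-0.0825,0.0425,0],"twist":[0,0,-90]}]'
python3 - <<'E'
from h import *
s=get_image('scene')[...,::-1];t=get_image('top')[...,::-1]
a=cv2.resize(s[150:260,200:320],(480,440),interpolation=cv2.INTER_CUBIC);b=cv2.resize(t[120:210,240:330],(440,440),interpolation=cv2.INTER_CUBIC)
cv2.imwrite('pics/d.png',cv2.resize(np.hstack([a,b]),(800,383)))
E
```

```text
t: 8.75
tool_pos: [0.5866, -0.1798, 0.1951]
tool_rot: [0.454, -3.107, 0.0]
contact_force: [0.0, -0.5, 0.1]
opening: 0.0002
grip_force: 0.1
```

View pics/d.png

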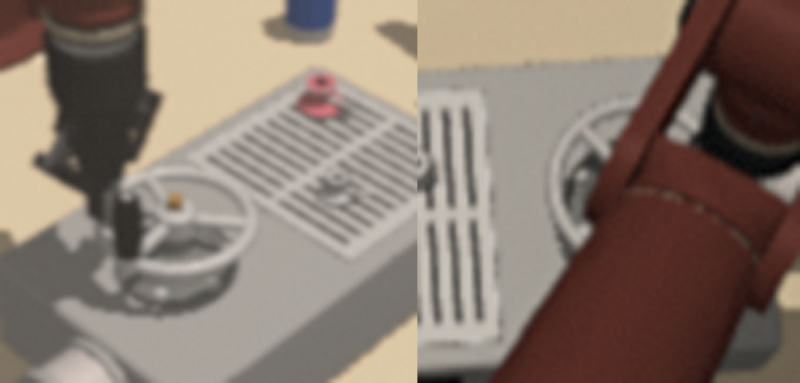

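```bash
python3 -m crank '[{"offset":[0.02,0,0],"twist":[0,0,0]},{"offset":[0.02,0,-0.04],"twist":[0,0,0]},{"offset":[0.02,0,-0.06],"twist":[0,0,8]},{"offset":[0.02,0,-0.06],"twist":[0,0,18]},{"offset":[0.02,0,-0.06],"twist":[0,0,28]},{"offset":[0.02,0,-0.06],"twist":[0,0,38]},{"offset":[0.02,0,-0.06],"twist":[0,0,48]},{"offset":[0.02,0,-0.06],"twist":[0,0,58]},{"offset":[0.02,0,-0.06],"twist":[0,0,68]},{"offset":[0.02,0,-0.06],"twist":[0,0,78]},{"offset":[0.02,0,-0.06],"twist":[0,0,88]},{"offset":[0.02,0,-0.06],"twist":[0,0,98]},{"offset":[0.02,0,-0.06],"twist":[0,0,108]},{"offset":[0.02,0,-0.06],"twist":[0,0,118]},{"offset":[0.02,0,-0.06],"twist":[0,0,128]},{"offset":[0.02,0,-0.06],"twist":[0,0,138]},{"offset":[0.02,0,-0.06],"twist":[0,0,148]},{"offset":[0.02,0,-0.06],"twist":[0,0,158]},{"offset":[0.02,0,-0.06],"twist":[0,0,168]},{"offset":[0.02,0,-0.06],"twist":[0,0,177]}]'
python3 -m crank '[{"offset":[0,0,0],"twist":[0,0,3]},{"offset":[0,0,0.03],"twist":[0,0,3]},{"offset":[0,0,0.06],"twist":[0,0,3]},{"offset":[0,0,0.06],"twist":[0,0,3]}]'
python3 - <<'E'
from h import *
o=get_obs();m=R.from_rotvec(o['tool_rot']).as_matrix();print(m.round(3).tolist(),o['q'].round(2))
d=np.array([.588,-.114,0])-o['tool_pos'];print((m.T@d).round(4))
E
```

```text
t: 11.35
tool_pos: [0.5672, -0.1852, 0.2552]
tool_rot: [-3.097, -0.528, 0.0]
contact_force: [0.2, -0.5, -0.2]
opening: 0.0002
grip_force: 0.0
t: 11.85
tool_pos: [0.5655, -0.1844, 0.192]
tool_rot: [-3.105, -0.456, 0.008]
contact_force: [0.5, -1.2, 0.4]
opening: 0.0005
grip_force: 0.0
[[0.958, 0.288, -0.006], [0.288, -0.958, 0.003], [-0.005, -0.004, -1.0]] [-0.44  0.01  1.72 -0.    1.42  0.84]
[ 0.0427 -0.0602  0.192 ]
```

```bash
python3 -m crank '[{"offset":[0.01,0,0],"twist":[0,0,0]},{"offset":[0.017,0.001,0],"twist":[0,0,0]},{"offset":[0.022,0.001,0],"twist":[0,0,0]}]'
python3 -m crank '[{"offset":[0.01,0.0024,0],"twist":[0,0,-9]},{"offset":[0.0203,0.0031,0],"twist":[0,0,-18]},{"offset":[0.0306,0.0023,0],"twist":[0,0,-27]},{"offset":[0.0406,-0.0002,0],"twist":[0,0,-36]},{"offset":[0.0501,-0.0042,0],"twist":[0,0,-45]},{"offset":[0.0588,-0.0096,0],"twist":[0,0,-54]},{"offset":[0.0666,-0.0163,0],"twist":[0,0,-63]},{"offset":[0.0733,-0.0242,0],"twist":[0,0,-72]},{"offset":[0.0786,-0.033,0],"twist":[0,0,-81]},{"offset":[0.0825,-0.0425,0],"twist":[0,0,-90]},{"offset":[0.0825,-0.0425,0],"twist":[0,0,-90]}]'
python3 - <<'E'
from h import *
o=get_obs();m=R.from_rotvec(o['tool_rot']).as_matrix();print(m.round(3).tolist(),o['q'].round(2))
d=np.array([.588,-.114,0])-o['tool_pos'];print((m.T@d).round(4))
t=np.array([.5905,-.048,.195])-o['tool_pos'];print('to target',(m.T@t).round(4))
E
```

```text
t: 12.22
tool_pos: [0.5896, -0.1805, 0.197]
tool_rot: [3.106, 0.459, 0.0]
contact_force: [-4.2, -0.9, 4.0]
opening: 0.0001
grip_force: 2.0
t: 13.6
tool_pos: [0.6565, -0.1153, 0.1963]
tool_rot: [1.873, 2.52, 0.001]
contact_force: [1.0, -1.5, 0.7]
opening: 0.0002
grip_force: 0.5
[[-0.288, 0.958, 0.002], [0.958, 0.288, -0.001], [-0.001, 0.002, -1.0]] [-0.29  0.17  1.55 -0.    1.42 -0.58]
[ 0.0212 -0.0656  0.1962]
to target [ 0.0835 -0.0438  0.0011]
```

```bash
python3 -m crank '[{"offset":[0.01,0.0024,0],"twist":[0,0,-9]},{"offset":[0.0203,0.0031,0],"twist":[0,0,-18]},{"offset":[0.0306,0.0023,0],"twist":[0,0,-27]},{"offset":[0.0406,-0.0002,0],"twist":[0,0,-36]},{"offset":[0.0501,-0.0042,0],"twist":[0,0,-45]},{"offset":[0.0588,-0.0096,0],"twist":[0,0,-54]},{"offset":[0.0666,-0.0163,0],"twist":[0,0,-63]},{"offset":[0.0733,-0.0242,0],"twist":[0,0,-72]},{"offset":[0.0786,-0.033,0],"twist":[0,0,-81]},{"offset":[0.0809,-0.0376,0],"twist":[0,0,-85.5]},{"offset":[0.0821,-0.0404,0],"twist":[0,0,-88]},{"offset":[0.0821,-0.0404,0],"twist":[0,0,-88]}]'
python3 - <<'E'
from h import *
o=get_obs();m=R.from_rotvec(o['tool_rot']).as_matrix();print(m.round(4).tolist(),o['contact_force'])
t=np.array([.5905,-.048,.195])-o['tool_pos'];print('to target',(m.T@t).round(4))
E
```

```text
t: 15.1
tool_pos: [0.594, -0.0484, 0.1962]
tool_rot: [-0.401, 3.113, 0.001]
contact_force: [3.9, 1.0, 1.3]
opening: -0.0003
grip_force: 1.5
[[-0.9674, -0.2534, 0.0027], [-0.2534, 0.9674, 0.0007], [-0.0027, -0.0, -1.0]] [3.90193517 1.02716593 1.26039573]
to target [0.0033 0.0013 0.0012]
```

```bash
python3 -m crank '[{"offset":[0.0015,0.0005,0],"twist":[0,0,-1]},{"offset":[0.0028,0.001,0],"twist":[0,0,-2]},{"offset":[0.0034,0.001,0],"twist":[0,0,-2]},{"offset":[0.0034,0.001,0],"twist":[0,0,-2]}]'
python3 - <<'E'
from h import *
o=get_obs();m=R.from_rotvec(o['tool_rot']).as_matrix();print(m.round(4).tolist(),o['contact_force'])
t=np.array([.5905,-.048,.195])-o['tool_pos'];print('to target',(m.T@t).round(4))
E
```

```text
t: 15.6
tool_pos: [0.5897, -0.0485, 0.1955]
tool_rot: [-0.459, 3.107, -0.0]
contact_force: [4.5, 1.1, 2.4]
opening: 0.0
grip_force: 1.8
[[-0.9573, -0.2892, 0.0004], [-0.2892, 0.9573, 0.0], [-0.0004, -0.0001, -1.0]] [4.50066805 1.09936404 2.38239254]
to target [-0.0009  0.0003  0.0005]
```

```bash
python3 -m crank '[{"offset":[-0.02,0,0],"twist":[0,0,0]},{"offset":[-0.022,0,-0.04],"twist":[0,0,0]},{"offset":[-0.022,0.0,-0.075],"twist":[0,0,8]},{"offset":[-0.02,0.03,-0.075],"twist":[0,0,18]},{"offset":[-0.015,0.07,-0.075],"twist":[0,0,28]},{"offset":[-0.01,0.11,-0.075],"twist":[0,0,38]},{"offset":[-0.009,0.15,-0.075],"twist":[0,0,48]},{"offset":[-0.009,0.19,-0.075],"twist":[0,0,58]},{"offset":[-0.009,0.23,-0.075],"twist":[0,0,68]},{"offset":[-0.009,0.27,-0.075],"twist":[0,0,78]},{"offset":[-0.009,0.31,-0.075],"twist":[0,0,88]},{"offset":[-0.009,0.35,-0.075],"twist":[0,0,98]},{"offset":[-0.009,0.39,-0.075],"twist":[0,0,106.8]},{"offset":[-0.009,0.419,-0.075],"twist":[0,0,106.8]},{"offset":[-0.009,0.419,-0.075],"twist":[0,0,106.8]},{"offset":[-0.009,0.419,-0.075],"twist":[0,0,106.8]}]'
python3 - <<'E'
from h import *
s=get_image('scene')[...,::-1];t=get_image('top')[...,::-1]
cv2.imwrite('pics/scene1.png',s);cv2.imwrite('pics/top1.png',t)
s0,t0=cv2.imread('pics/scene0.png'),cv2.imread('pics/top0.png')
f=lambda im,r,c,n:cv2.resize(im[r:r+n,c:c+n],(390,290),interpolation=cv2.INTER_CUBIC)
cv2.imwrite('pics/e.png',np.vstack([np.hstack([f(s0,175,215,64),f(s,175,215,64)]),np.hstack([f(t0,135,258,60),f(t,135,258,60)])]))
E
```

```text
t: 17.6
tool_pos: [0.4766, 0.3541, 0.2692]
tool_rot: [2.221, 2.222, -0.005]
contact_force: [-0.0, -0.4, -0.6]
opening: -0.0003
grip_force: 0.0
```

View pics/e.png

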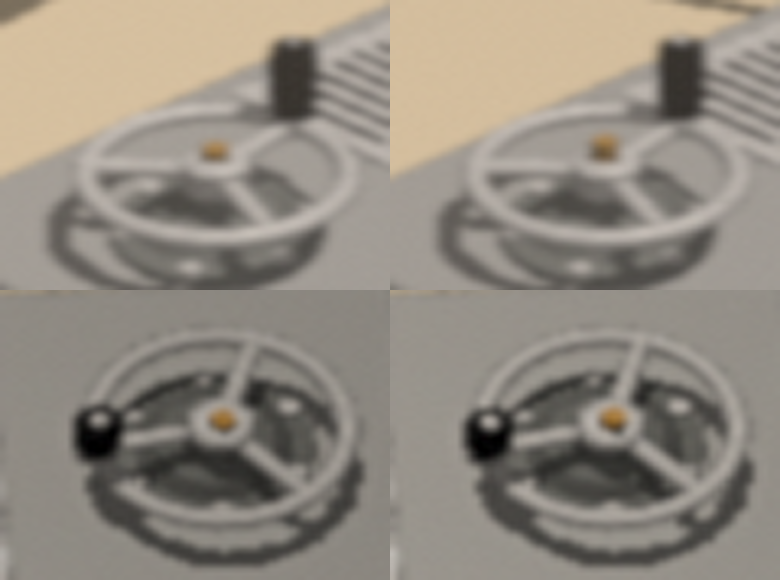

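```bash
python3 - <<'E'
from h import *
for n,(r,c,h,w) in{'scene':(182,257,24,14),'top':(155,266,18,14)}.items():
    a=[cv2.cvtColor(cv2.imread(f'pics/{n}{i}.png'),cv2.COLOR_BGR2GRAY).astype(np.float32) for i in(0,1)]
    I=np.eye(2,3,dtype=np.float32);T=a[0][r:r+h,c:c+w]
    W=np.float32([[1,0,c],[0,1,r]])
    cc,W=cv2.findTransformECC(T,a[1],W,cv2.MOTION_TRANSLATION,(3,100,1e-6));d=W[:,2]-[c,r]
    t=np.array([-.957,-.289,0])*.00108;P=np.array([.570,-.0545,.2]);g=proj(n,P+t)-proj(n,P)
    print(n,cc,d,'px/deg',g,'deg',d@g/(g@g))
E
python3 -m crank '[{"offset":[0,0,0.04],"twist":[0,0,0]},{"offset":[0,0,0.07],"twist":[0,0,0]},{"offset":[0,0,0.08],"twist":[0,0,0]},{"offset":[0,0,0.085],"twist":[0,0,0]},{"offset":[0,0,0.09],"twist":[0,0,0]}]'
```

```text
scene 0.9952176992739695 [-0.22128296 -0.04206848] px/deg [-0.29863106 -0.13880782] deg 0.6631871437393012
top 0.9954359386770153 [0.0758667  0.37982178] px/deg [0.07322449 0.33412043] deg 1.132166277439377
t: 18.32
tool_pos: [0.4779, 0.3554, 0.1818]
tool_rot: [2.221, 2.221, 0.004]
contact_force: [-0.1, -2.3, 4.4]
opening: 0.0002
grip_force: 2.5
```

```bash
python3 -m crank '[{"offset":[0,0,0.005],"twist":[0,0,0]},{"offset":[0,0,0.01],"twist":[0,0,0]},{"offset":[0,0,0.015],"twist":[0,0,0]},{"offset":[0,0,0.02],"twist":[0,0,0]},{"offset":[0,0,0.025],"twist":[0,0,0]},{"offset":[0,0,0.03],"twist":[0,0,0]},{"offset":[0,0,0.033],"twist":[0,0,0]},{"offset":[0,0,0.035],"twist":[0,0,0]},{"offset":[0,0,0.035],"twist":[0,0,0]}]'
python3 -m crank '[{"offset":[0,0,0.001],"twist":[0,0,0]},{"offset":[0,0,0.002],"twist":[0,0,0]},{"offset":[0,0,0.002],"twist":[0,0,0]}]'
```

```text
t: 19.45
tool_pos: [0.4767, 0.3553, 0.145]
tool_rot: [-2.22, -2.222, 0.0]
contact_force: [0.4, -0.6, 0.9]
opening: -0.0002
grip_force: 0.9
t: 19.82
tool_pos: [0.4768, 0.3554, 0.1433]
tool_rot: [-2.22, -2.222, -0.001]
contact_force: [0.3, 0.9, 1.9]
opening: 0.0001
grip_force: 1.3
```

Keep lowering in small steps until the stop is felt.

```bash
for i in 1 2; do :; done; python3 -m crank '[{"offset":[0,0,0.001],"twist":[0,0,0]},{"offset":[0,0,0.002],"twist":[0,0,0]},{"offset":[0,0,0.002],"twist":[0,0,0]}]'|sed -n 2,4p;python3 -m crank '[{"offset":[0,0,0.001],"twist":[0,0,0]},{"offset":[0,0,0.001],"twist":[0,0,0]}]'|sed -n 2,4p;python3 -m crank '[{"offset":[0,0,0.001],"twist":[0,0,0]},{"offset":[0,0,0.001],"twist":[0,0,0]}]'|sed -n 2,4p
```

```text
tool_pos: [0.4771, 0.3556, 0.1427]
tool_rot: [-2.22, -2.222, -0.001]
contact_force: [-2.0, -0.0, 7.7]
tool_pos: [0.4771, 0.3557, 0.1425]
tool_rot: [-2.22, -2.222, -0.002]
contact_force: [-3.1, -1.6, 10.8]
tool_pos: [0.4772, 0.3557, 0.1423]
tool_rot: [-2.22, -2.222, -0.002]
contact_force: [-3.8, -2.5, 14.2]
```

```bash
python3 -m crank '[{"offset":[0,0,-0.03],"twist":[0,0,0]},{"offset":[-0.03,0,-0.08],"twist":[0,0,0]},{"offset":[-0.08,0,-0.13],"twist":[0,0,0]},{"offset":[-0.13,0,-0.15],"twist":[0,0,0]},{"offset":[-0.17,0,-0.16],"twist":[0,0,0]},{"offset":[-0.17,0,-0.16],"twist":[0,0,0]},{"offset":[-0.17,0,-0.16],"twist":[0,0,0]}]'
python3 - <<'E'
from h import *
s=get_image('scene')[...,::-1]
f=lambda im,r,c,n:cv2.resize(im[r:r+n,c:c+n],(390,290),interpolation=cv2.INTER_CUBIC)
cv2.imwrite('pics/f.png',np.vstack([np.hstack([f(cv2.imread('pics/scene0.png'),110,310,80),f(s,110,310,80)]),cv2.resize(s[90:290,140:410],(780,310))]))
E
```

```text
t: 21.58
tool_pos: [0.4765, 0.1854, 0.2981]
tool_rot: [-2.22, -2.221, 0.002]
contact_force: [-0.2, 0.5, 0.1]
opening: 0.0002
grip_force: 0.0
```

View pics/f.png

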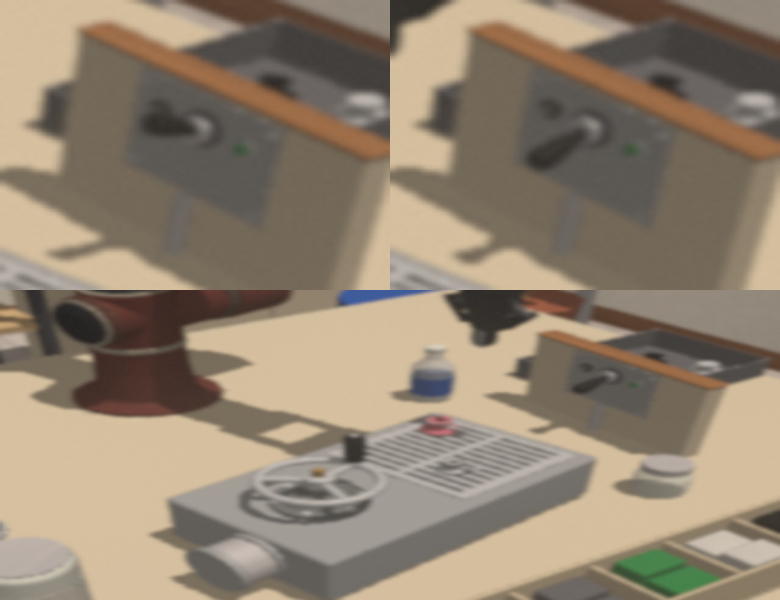

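The toggle is fully down (right crop, bat end at about (540,160)), the handle is back at its starting place, and nothing else has moved.

```bash
python3 -c "
from station import *
print(finish_job())"
```

```text
the job is handed in; nothing more can be done
None
```

The hand wheel went through one full anticlockwise turn (the pictures put it about 1° past the start), then the fan toggle was pushed down onto its stop. No bystander in view had moved in the last picture, and the job was handed in at about 22 s; no verdict came back.

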